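# Slide the tall bottle into the filling stand and swing the spout over it

### The arm

A 6-joint arm with a two-finger parallel gripper is mounted at the origin on the work surface. World frame = base frame: x ahead of the robot, y to its left, z up, the work surface at z = 0. Lengths are in mm, angles in rad, forces in N, time in s.
With the tool pointing down it reaches from about 375 to 825 mm from the base axis. Payload 5.5 kg.
Tool frame: the origin (TCP) lies at the very end of the fingers, on their centre line; the grasp point (between the pads) lies 19 mm behind it; z points along the fingers, y is the line along which they close (so a half turn about z gives the same grasp; the last joint's range is limited). The gripper opens to 85 mm and grips with 20 to 120 N. Pads are 22 mm wide; open, the fingers measure 114 mm over their backs; the gripper's body (76 mm by 85 mm) begins 54 mm behind the grasp point. The pads swing forward as they close: fully open they stand 13 mm farther back than shut.
Start: joints at [1.254, 0.314, -0.047, 1.21, 0, 1.571], TCP at [186.913, 570.139, 210.099] pointing down, gripper open.
Joint ranges: [-2.67, 2.67], [-0.69, 1.73], [-1.03, 1.25], [-2.08, 2.16], [-1.42, 1.45], [-3.14, 3.14]. Speed limits (rad/s): [2.39, 2.39, 3.01, 3.14, 3.14, 3.14].

### API

Orientations are given as a unit quaternion [w, x, y, z].
In Python, from workcell import env, snapshot, masks_of gives the robot as it stands.
- The arm moves only by the tool play_rows, never from a script. Its argument "increments" is a list of rows, each a list of 7 numbers: the shift along the tool's x, y, z in cm, then the turn, a rotation vector about the tool's x, y, z in rad, then the closure in counts, from 0 (fully open) to 255 (shut). A call has 1 to 12 rows; each row shifts and turns the commanded pose from where the row before left it, along the tool's axes as they then stand; what a row does not reach is not made up. A row lasts 1/12 s, in which the tool goes at most 41.7 mm and 7.16 degrees, less where a joint would pass 70% of its speed; a pose out of reach is approached as far as the arm can. A call is refused whole if a number of a shift passes 4.17 or a number of a turn 0.125, either way. A call with a gripper value outside its range is refused whole. The fingers move at their own pace and stop on an object; "grip_force" is the grip in N (left out, the last holds). Time passes only in rows, so rows that do not move let the fingers close. It gives the time, the measured TCP pose, the force, the opening and the grip force at its end, in the units of the state.
- env.read_state(): the state, without advancing time (a new reading comes with each control period).
- snapshot(name): name is "scene" or "side" or "wrist"; returns a dict with "img" (420x560x3 uint8, red, green, blue), "z_map" (420x560 float32, mm along the optical axis (not along the pixel's ray), 0 where there is no reading), "K" (3x3 intrinsics, pixels), "extrinsics" (4x4, takes a point from camera to world coordinates); the wrist camera has in their place "T_tool_cam" (4x4, takes a point from camera to tool coordinates, whose origin is the TCP and whose axes are the flange's). Camera axes: x right, y down, z forward; pixel columns grow to the right and rows downward; lengths in mm; the calibration is good to about 2 mm. A picture is of the moment at which its call begins: read the wrist's pose just before it.
- env.hand_in(): hands the job in; it is judged then, once.
Trained networks look in the newest picture that a camera, given by its name, has taken for a name from the list of things; names that differ only in an ending like _2 or _b are one class to them, and where a whole thing is asked for, a point or a joint stands for the part that bears it (a point fixed in the world has none). Each returns a list of dicts, best first, with "conf" (0 to 1); they miss things now and then, are a little off and sometimes report something else, mostly with a low value. They report only what shows in the picture. A call takes as long as a camera call. They do not tell look-alikes from the thing itself.
- masks_of(camera, thing): "mask" (420x560 bool, what is visible of it) and "extent" ([centre column, centre row, width, height] in pixels, round what is visible of it).
The state is a dict: "time_s": time; "joints": joint angles; "qvel": joint speeds; "tau": joint torques, N m; "position": TCP position; "tcp_rot": TCP orientation; "force": force on the tool from outside, world axes, zero at the start; "wrist_torque": the same for the moment, N m; "opening": finger opening in mm; "gripper_force": force on a finger pad.
Only numpy, scipy, OpenCV 4.12 (cv2) and the standard library are available. Lean on these libraries where they do the work, as an engineer would, in place of code of your own. Each camera call takes 0.05 s, during which the arm holds its last target. There are 200 camera calls.

### The job

Get the tall amber bottle ready for filling: keep it standing on the bench and slide it by its blue rubber boot, never touching the clean glass, in between the stand's two sprung jaws until it sits firmly home against the sprung pad, without tipping it or ramming the pad. Then swing the spout by its blue pin until the nozzle is centred over the bottle's open mouth, let go, and leave the other things on the bench as they are.

Things in the scene. Friction and masses are not known exactly. Their poses are not given: they have to be found in the camera images.
- bottle: Tall open bottle, empty, 0.4 to 0.65 kg, 240 mm high: a blue rubber boot (76 mm diameter, from the bench up to 90 mm), above it amber glass 68 mm in diameter with a white label, and a 48 mm neck. Origin: centre of the underside, z up. Too wide to grip. Friction on the bench 0.5 to 0.7; pushed higher than about 50 mm up it rocks and jams at the jaws or tips over.
- bottle_mouth (a point): Centre of the bottle's open mouth, on its axis 240 mm above its underside (opening 40 mm in diameter).
- stand: Filling stand, fixed to the bench: white block 150 mm wide (y), 70 deep (x), 48 high, with a steel column 26 mm in diameter that carries the swing spout. Origin: on the bench below the middle of the block's front face. x points level into the block, z up. The bay lies before the front face (negative x); the bottle goes in along +x on the line y = 0.
- jaw_gap (a point): Point midway between the tips of the two sprung jaws, 30 mm above the bench, 67 mm before the stand's front face. Each jaw: a steel arm hinged at the front face with an upright yellow tip (14 mm diameter, 15 to 45 mm high) resting 38 mm to either side of this point. The boot spreads them: about 4 to 10 N of push besides the bottle's sliding friction, less once it is past; then they hold it by friction.
- pad_mount (a point): Where the pad's set-screw leaves the stand's front face, 30 mm above the bench. The pad (red rubber disc, 28 mm) faces the bay on y = 0. How far it is screwed out is not measured and differs: free face 12 to 30 mm before this point. It gives 5 mm under a spring (2 N at first, 9.5 N fully in, then solid). Home: the bottle has pushed it right in (8 to 15 N); above 18 N is ramming it.
- spout (a joint): Angle of the swing spout about the column, rad: 0 when it points straight out over the bay (along the stand's -x), positive when swung to the stand's -y side where it is parked at the start (0.6 to 1.05). Range -0.5 to 1.5; it turns stiffly (about 1 N at the pin) and stays where it is left.
- swivel (a point): Point on the vertical axis about which the spout turns: 35 mm behind the stand's front face, 258 mm above the bench.
- spout_nozzle (a point): Middle of the lower end of the spout's white nozzle, 89 mm from the swivel axis, 252 mm above the bench (12 mm over the bottle's mouth when it is above it).
- spout_pin (a point): Point on the axis of the spout's upright blue grip pin, 70 mm from the swivel axis: pin 14 mm in diameter, its top 322 mm above the bench, this point 304 mm above the bench; the steel spout tube it stands on is 12 mm thick, its top 282 mm above the bench.
- dish_a: A ribbed glass staining dish, open, 83 x 103 x 42 mm. Leave it where it is. Origin: centre of the underside.
- dish_b: A second such staining dish, 83 x 103 x 42 mm. Leave it where it is. Origin: centre of the underside.
- dish_c: A third such staining dish, 83 x 103 x 42 mm. Leave it where it is. Origin: centre of the underside.
- tape: A roll of blue tape lying flat, 72 mm in diameter, 19 mm high. Leave it where it is. Origin: centre of the underside.
- slide_box: A dark violet slide box, 85 x 100 x 34 mm. Leave it where it is. Origin: centre of the underside.
- stain_jar: A round violet staining jar with a white lid, 56 mm in diameter, 90 mm high, standing beside the stand, on its +y side. Leave it where it is. Origin: centre of the underside.
- cassettes: A small stack of yellow, white and orange tissue cassettes, 40 x 28 x 26 mm, beside the stand, on its -y side. Leave it where it is. Origin: centre of the underside.
There are look-alikes about, which are no part of the job. What is shaped like the bottle but green is not meant.

How it is judged (in metres and radians):
On the way, in this order (a step that is already met when the one before it is completed fails the run):
1. The bottle is pressed home on the sprung pad with at least 7.5 N (contact force between bottle and pad_c0 above 7.5 N and angle between bottle's own z axis and vertical below 0.1 rad), for 0.2 s.
2. The spout's nozzle is over the bottle's mouth (horizontal distance between spout_nozzle and bottle_mouth below 0.014 m), for 0.2 s.
At the end, for the whole second after the job is handed in: The bottle stands upright (within 0.05 rad) and still on the bench between the jaws, still bearing on the sprung pad with more than 1 N, and the nozzle is within 14 mm, horizontally, of the centre of the bottle's mouth (contact force between bottle and pad_c0 above 1 N and angle between bottle's own z axis and vertical below 0.05 rad and height (world z) of bottle below 0.006 m and linear speed of bottle below 0.01 m/s and horizontal distance between spout_nozzle and bottle_mouth below 0.014 m); the robot touches nothing.
It fails at once if the sprung pad is rammed: more than 20 N between bottle and pad (contact force between bottle and pad_c0 above 20 N).
It fails at once if the bottle is tipped by more than 0.25 rad (angle between bottle's own z axis and vertical above 0.25 rad).
It fails at once if the bottle is lifted off the bench (more than 15 mm) (height (world z) of bottle above 0.015 m).
It fails at once if the glass above the rubber boot is touched with more than 1 N (contact force between any of the fingers, the arm and bottle_c1 above 1 N or contact force between any of the fingers, the arm and bottle_c2 above 1 N).
It fails at once if another thing on the bench is shifted by more than 15 mm (distance of any of dish_a, dish_b, dish_c, tape, slide_box, stain_jar, cassettes from where it was at the start of the episode above 0.015 m).
It also fails if it takes over 72 s, if anything falls off the work surface, if the arm or the gripper's body presses on something with over 40 N, if the wrist force passes 120 N, or if a joint passes its speed limit or range.

## Working session

There is one attempt and no reset: what is moved stays moved. The work goes in short steps, Python scripts to look and compute and a tool call to move; the robot and the scene stay as the last step left them, time stands still between calls to the robot, and variables do not carry over. Pictures are saved under pics/ and viewed, at most 10 in all, crops included, and the job is handed in when it is done.

Besides the shell and the picture viewer there is one more tool, called by a JSON object that holds its "fn" and its "kwargs". play_rows: Moves the arm, as the interface text tells. Its arguments: {"type":"object","properties":{"increments":{"type":"array"},"grip_force":{"type":"number"}},"required":["increments"]}

```bash
ls; mkdir -p pics
cat > h.py <<'E'
import numpy as np, cv2
from workcell import env, snapshot, masks_of
def pts(s, mask=None, T=None):
    z=s["z_map"]; T=s["extrinsics"] if T is None else T
    m=(z>0) if mask is None else (mask&(z>0))
    v,u=np.nonzero(m); d=z[v,u]; K=s["K"]
    P=np.c_[(u-K[0,2])/K[0,0]*d,(v-K[1,2])/K[1,1]*d,d]
    return P@T[:3,:3].T+T[:3,3], u, v
E
python3 - <<'E'
from h import *
st=env.read_state(); print(st["time_s"],st["position"],st["tcp_rot"],st["force"])
ims=[]
for c in ["scene","side"]:
    s=snapshot(c); cv2.imwrite(f"pics/{c}0.png",s["img"][:,:,::-1])
    print(c,s["extrinsics"][:3,3])
    for n in ["bottle","stand","spout","spout_pin","spout_nozzle","dish_a","tape","slide_box","stain_jar","cassettes"]:
        try:
            for r in masks_of(c,n)[:4]:
                P,_,_=pts(s,r["mask"]); 
                print(n,round(r["conf"],2),np.round(r["extent"]),np.round(np.median(P,0)),np.round(np.percentile(P,2,axis=0)),np.round(np.percentile(P,98,axis=0)))
        except Exception as e: print(n,e)
E
```

```text
pics
0.0 [186.73331164 569.55874831 209.24201692] [-1.28024542e-04  1.57748388e-01  9.87478974e-01 -8.40260055e-04] [-0.33736663  0.50697031 -0.50006534]
scene [ 914.57717471 -460.89526847 1052.38361532]
bottle 0.97 [266. 262.  31.  74.] [620. -94. 162.] [ 584. -112.    9.] [641. -55. 243.]
bottle 0.95 [323. 262.  32.  69.] [731. -23. 165.] [695. -38.  11.] [758.  15. 243.]
bottle 0.35 [324. 189.  68. 104.] [636. 190.  49.] [551. 111.   0.] [701. 301. 307.]
bottle 0.18 [193. 372.  57.  58.] [ 598. -360.   43.] [ 553. -408.    8.] [ 636. -310.   47.]
stand 0.55 [324. 191.  77. 101.] [636. 190.  49.] [554. 112.   1.] [702. 296. 308.]
stand 0.47 [334. 165.  14.  48.] [641. 186. 290.] [611. 112. 217.] [659. 217. 323.]
spout 0.98 [334. 163.  15.  48.] [641. 186. 289.] [615. 112. 205.] [659. 216. 323.]
spout_pin 0.91 [332. 162.  20.  44.] [641. 186. 290.] [612. 112. 254.] [659. 220. 323.]
spout_nozzle 0.88 [334. 162.  21.  47.] [641. 187. 290.] [613. 112. 256.] [659. 215. 323.]
spout_nozzle 0.64 [195. 373.  56.  58.] [ 598. -361.   43.] [ 553. -409.    3.] [ 636. -309.   47.]
dish_a 0.82 [
[... 1363 characters left out ...]
 0.36 [260. 262.  54. 126.] [624. 216.  47.] [553. 128.   2.] [694. 296. 293.]
dish_a 0.83 [316. 362.  36.  47.] [465. 411.  41.] [423. 354.   5.] [506. 454.  45.]
dish_a 0.78 [316. 169.  23.  25.] [ 459. -348.   40.] [ 423. -420.    3.] [ 501. -317.   46.]
tape 0.9 [260. 364.  27.  32.] [603. 405.  16.] [570. 370.   2.] [637. 439.  20.]
slide_box 0.55 [251. 182.  25.  26.] [ 702. -269.   32.] [ 659. -335.    2.] [ 748. -231.   37.]
stain_jar 0.79 [316. 292.  18.  33.] [464. 226.  77.] [437. 189.   2.] [486. 237.  91.]
stain_jar 0.57 [273. 201.  22.  69.] [600. -47. 136.] [569. -82.   5.] [635. -34. 240.]
cassettes 0.74 [230. 273.  12.  15.] [724. 145.  23.] [710. 122.   2.] [741. 162.  28.]
```

Run:
```python
from h import *
a=cv2.imread("pics/scene0.png"); b=cv2.imread("pics/side0.png")
c=cv2.resize(a[110:320,220:400],None,fx=2.2,fy=2.2,interpolation=cv2.INTER_CUBIC)
d=cv2.resize(b[150:360,190:370],None,fx=2.2,fy=2.2,interpolation=cv2.INTER_CUBIC)
cv2.imwrite("pics/crop0.png",np.hstack([c,d]))
```

```text
(no output)
```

View pics/crop0.png

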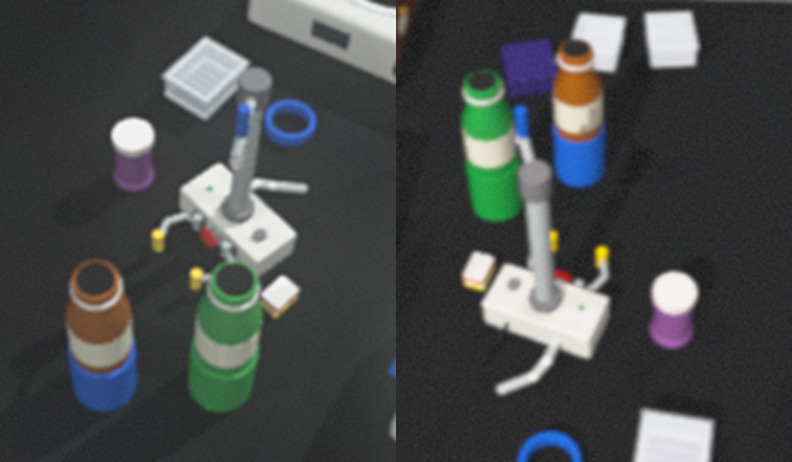

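View pics/scene0.png

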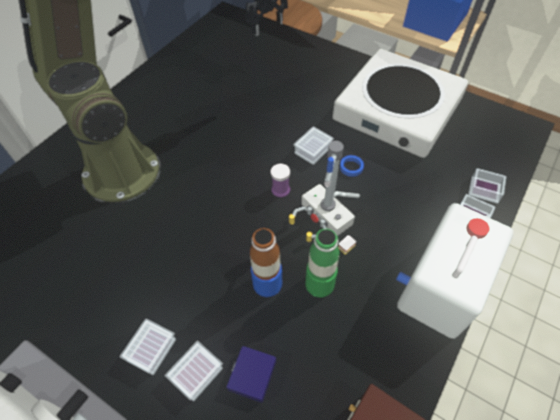

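The scene picture shows two bottle shapes. The amber one with a blue boot is at scene (266,262), and the green one is at (323,262). The amber one is meant, and the enlarged crop confirms it. The stand's bay faces the bottles: yellow jaw tips at about (292,219) and (309,237), red pad between them. Next I measure precisely.

Run:
```python
from h import *
from scipy.optimize import least_squares
for c in ["scene","side"]:
    s=snapshot(c); P,u,v=pts(s); hsv=cv2.cvtColor(s["img"],cv2.COLOR_RGB2HSV)[v,u].astype(int)
    H,S,V=hsv.T
    print("==",c)
    # bench z check
    f=(abs(P[:,0]-560)<60)&(abs(P[:,1]+150)<25)&(abs(P[:,2])<15); print("bench",np.median(P[f,2]))
    # block top
    m=(abs(P[:,0]-630)<110)&(abs(P[:,1]-200)<110)&(abs(P[:,2]-48)<5)&(S<60)&(V>120)
    r=cv2.minAreaRect(P[m,:2].astype(np.float32)); print("top",r,m.sum(),np.round(cv2.boxPoints(r)), np.median(P[m,2]))
    near=(abs(P[:,0]-620)<130)&(abs(P[:,1]-150)<120)&(P[:,2]>3)
    for n,mm in dict(yellow=(H>20)&(H<33)&(S>150)&(V>110),red=((H<6)|(H>174))&(S>150)&(P[:,2]<60)).items():
        q=near&mm&(P[:,2]<60); k=np.zeros(s["z_map"].shape,np.uint8); k[v[q],u[q]]=1
        nn,lab=cv2.connectedComponents(k)
        for i in range(1,nn):
            w=q&(lab[v,u]==i)
            if w.sum()>4: print(n,w.sum(),np.round(P[w].mean(0),1),P[w].min(0).round(),P[w].max(0).round())
    # blue pin
    q=(abs(P[:,0]-630)<90)&(abs(P[:,1]-170)<110)&(P[:,2]>284)&(P[:,2]<330)&(H>95)&(H<130)&(S>120)
    print("pin",q.sum(),np.round(P[q].mean(0),1))
    q=(abs(P[:,0]-630)<90)&(abs(P[:,1]-200)<110)&(P[:,2]>140)&(P[:,2]<230)
    if q.sum()>10:
        f=least_squares(lambda p:np.hypot(P[q,0]-p[0],P[q,1]-p[1])-13,P[q,:2].mean(0)+(P[q,:2].mean(0)-s["extrinsics"][:2,3])*.02,loss="soft_l1"); print("column",q.sum(),f.x.round(1))
    # bottle body
    for b0,nm in (((607,-75),"amber"),((720,10),"green")):
        q=(np.hypot(P[:,0]-b0[0],P[:,1]-b0[1])<60)
        for lo,hi,R in ((10,85,38),(95,160,34)):
            g=q&(P[:,2]>lo)&(P[:,2]<hi)
            f=least_squares(lambda p:np.hypot(P[g,0]-p[0],P[g,1]-p[1])-R,b0,loss="soft_l1",f_scale=2); print(nm,lo,g.sum(),f.x.round(1),np.abs(f.fun).mean().round(1))
```

```text
== scene
bench 0.8688098444470143
top ((625.3040771484375, 195.55618286132812), (83.27192687988281, 152.14292907714844), 72.86541748046875) 831 [[540. 178.]
 [686. 133.]
 [710. 213.]
 [565. 258.]] 48.37509810449603
red 15 [613.7 152.6  38.6] [605. 149.  30.] [622. 156.  45.]
pin 67 [650.1 131.7 309.7]
column 130 [626.8 202.8]
amber 10 357 [603.6 -74.2] 0.6
amber 95 334 [604.  -74.5] 0.6
green 10 358 [ 7.216e+02 -2.000e-01] 0.5
green 95 332 [ 7.218e+02 -7.000e-01] 0.6
== side
bench -1.0493551319652283
top ((624.4718017578125, 200.30615234375), (82.07332611083984, 150.47219848632812), 71.23575592041016) 864 [[540. 186.]
 [683. 137.]
 [709. 215.]
 [566. 263.]] 46.755338898008176
yellow 17 [626.4  99.3  34.9] [623.  92.  20.] [628. 103.  46.]
yellow 24 [558.8 121.2  39.1] [554. 103.   4.] [567. 127.  48.]
red 21 [608.6 159.6  39. ] [599. 154.  32.] [619. 165.  44.]
pin 72 [647.5 142.  306.1]
column 216 [626.7 204. ]
amber 10 346 [602.5 -73.1] 1.2
amber 95 313 [602.4 -72.6] 1.1
green 10 355 [7.203e+02 5.000e-01] 1.0
green 95 328 [720.6   1.1] 1.1
```

{"fn": "play_rows", "kwargs": {"increments": [[0, -3.75, -1, 0, 0, 0, 150], [0, -3.75, -1, 0, 0, 0, 150], [0, -3.75, -1, 0, 0, 0, 150], [0, -3.75, -1, 0, 0, 0, 150], [-4.0, -0.18, 0, 0, 0, 0.09, 150], [-4.0, -0.18, 0, 0, 0, 0.09, 150], [-4.0, -0.18, 0, 0, 0, 0.09, 150], [-4.0, -0.18, 0, 0, 0, 0.09, 150], [-4.0, -0.18, 0, 0, 0, 0.09, 150], [-4.0, -0.18, 0, 0, 0, 0.09, 150], [-4.0, -0.18, 0, 0, 0, 0.09, 150], [-4.0, -0.18, 0, 0, 0, 0.09, 150]]}}

```text
time_s: 2.2
position: [386.1, 229.9, 250.3]
tcp_rot: [0.0, 0.497, 0.868, 0.0]
force: [1.3, 0.6, 0.0]
opening: 35.3
gripper_force: 0.0
```

{"fn": "play_rows", "kwargs": {"increments": [[-4.0, -0.18, 0, 0, 0, 0.09, 150], [-4.0, -0.18, 0, 0, 0, 0.09, 150], [-4.0, -0.18, 0, 0, 0, 0.09, 150], [-4.0, -0.18, 0, 0, 0, 0.09, 150], [-4.0, -0.18, 0, 0, 0, 0.09, 150], [-4.0, -0.18, 0, 0, 0, 0.09, 150], [-4.0, -0.18, 0, 0, 0, 0.09, 150], [-4.0, -0.18, 0, 0, 0, 0.09, 150], [-4.0, -0.18, 0, 0, 0, 0.09, 150], [-4.0, -0.18, 0, 0, 0, 0.09, 150], [-4.0, -0.18, 0, 0, 0, 0.09, 150], [0, 0, 0, 0, 0, 0, 150]]}}

```text
time_s: 3.2
position: [398.6, -196.9, 250.2]
tcp_rot: [0.001, 0.852, 0.524, -0.001]
force: [0.2, 0.7, -0.7]
opening: 35.2
gripper_force: 0.0
```

```bash
cat >> h.py <<'E'
from scipy.spatial.transform import Rotation as Ro
def q2R(q): return Ro.from_quat([q[1],q[2],q[3],q[0]])
def goal(pos, yaw, tilt):
    """heading of tool x (horizontal push dir) = yaw from world x; tilt of tool z toward it"""
    st=env.read_state(); R=q2R(st["tcp_rot"])
    h=np.array([np.cos(yaw),np.sin(yaw),0]); zt=np.sin(tilt)*h-np.cos(tilt)*np.array([0,0,1]); 
    xt=np.cos(tilt)*h+np.sin(tilt)*np.array([0,0,1]); yt=np.cross(zt,xt)
    G=Ro.from_matrix(np.c_[xt,yt,zt])
    print("t",st["time_s"],"tcp",np.round(st["position"],1),"x",R.as_matrix()[:,0].round(3),"z",R.as_matrix()[:,2].round(3),"j",np.round(st["joints"],2),"F",np.round(st["force"],1),"open",np.round(st["opening"],1))
    print("shift cm (tool)",np.round(R.inv().apply(np.array(pos)-st["position"])/10,2),"turn",np.round((R.inv()*G).as_rotvec(),3),"shift in goal frame",np.round(G.inv().apply(np.array(pos)-st["position"])/10,2))
E
python3 -c "
from h import *
goal([613,-200,250],np.arctan2(.98,-.2),.79)"
```

```text
t 3.2 tcp [ 398.6 -196.9  250.2] x [ 0.451  0.893 -0.003] z [-0.001 -0.003 -1.   ] j [-0.46  0.   -0.32  1.24 -0.    1.58] F [ 0.2  0.7 -0.7] open 35.2
shift cm (tool) [ 9.38 19.28  0.  ] turn [ 0.263  0.763 -0.633] shift in goal frame [-3.25 20.95 -3.25]
```

{"fn": "play_rows", "kwargs": {"increments": [[1.56, 3.2, 0, 0, 0, 0, 150], [1.56, 3.2, 0, 0, 0, 0, 150], [1.56, 3.2, 0, 0, 0, 0, 150], [1.56, 3.2, 0, 0, 0, 0, 150], [1.56, 3.2, 0, 0, 0, 0, 150], [1.56, 3.2, 0, 0, 0, 0, 150], [0, 0, 0, 0, 0, -0.112, 150], [0, 0, 0, 0, 0, -0.112, 150], [0, 0, 0, 0, 0, -0.112, 150], [0, 0, 0, 0, 0, -0.112, 150], [0, 0, 0, 0, 0, -0.112, 150], [0, 0, 0, 0, 0, -0.112, 150]]}}

```text
time_s: 4.2
position: [614.9, -191.1, 249.9]
tcp_rot: [-0.0, 0.624, 0.781, 0.0]
force: [0.7, 0.8, 0.1]
opening: 35.4
gripper_force: 0.0
```

{"fn": "play_rows", "kwargs": {"increments": [[0, 0, 0, 0, 0.1, 0, 150], [0, 0, 0, 0, 0.1, 0, 150], [0, 0, 0, 0, 0.1, 0, 150], [0, 0, 0, 0, 0.1, 0, 150], [0, 0, 0, 0, 0.1, 0, 150], [0, 0, 0, 0, 0.1, 0, 150], [0, 0, 0, 0, 0.1, 0, 150], [0, 0, 0, 0, 0.09, 0, 150], [0, 0, 0, 0, 0, 0, 150]]}}

```text
time_s: 4.95
position: [613.2, -193.4, 240.4]
tcp_rot: [-0.308, 0.579, 0.715, 0.241]
force: [-0.3, -0.1, -3.3]
opening: 35.3
gripper_force: 0.0
```

```bash
python3 -c "
from h import *
u=np.array([-.2,.98,0]); u/=np.linalg.norm(u)
goal(np.array([603,-73.7,22])-u*75,np.arctan2(.98,-.2),.79)"
```

```text
t 4.95 tcp [ 613.2 -193.4  240.4] x [-0.139  0.68   0.719] z [-0.161  0.701 -0.694] j [-0.58  0.98  0.86  2.09  0.52  0.6 ] F [-0.3 -0.1 -3.3] open 35.3
shift cm (tool) [-12.64   1.71  18.34] turn [-0.017 -0.013  0.   ] shift in goal frame [-12.4    1.4   18.53]
```

```bash
python3 -c "
from h import *
goal([603,-160,100],np.pi/2,.7)
goal([603,-160,22],np.pi/2,.7)"
```

```text
t 4.95 tcp [ 613.2 -193.4  240.4] x [-0.139  0.68   0.719] z [-0.161  0.701 -0.694] j [-0.58  0.98  0.86  2.09  0.52  0.6 ] F [-0.3 -0.1 -3.3] open 35.3
shift cm (tool) [-7.69 -0.12 12.26] turn [-0.155 -0.101  0.148] shift in goal frame [-6.49 -1.02 12.9 ]
t 4.95 tcp [ 613.2 -193.4  240.4] x [-0.139  0.68   0.719] z [-0.161  0.701 -0.694] j [-0.58  0.98  0.86  2.09  0.52  0.6 ] F [-0.3 -0.1 -3.3] open 35.3
shift cm (tool) [-13.3   -0.03  17.68] turn [-0.155 -0.101  0.148] shift in goal frame [-11.52  -1.02  18.86]
```

{"fn": "play_rows", "kwargs": {"increments": [[0, 0, 0, -0.078, -0.05, 0.074, 150], [0, 0, 0, -0.078, -0.05, 0.074, 150], [-1.62, -0.25, 3.2, 0, 0, 0, 150], [-1.62, -0.25, 3.2, 0, 0, 0, 150], [-1.62, -0.25, 3.2, 0, 0, 0, 150], [-1.62, -0.25, 3.2, 0, 0, 0, 150], [0, 0, 0, 0, 0, 0, 150], [0, 0, 0, 0, 0, 0, 150]]}}

```text
time_s: 5.62
position: [605.8, -158.1, 111.0]
tcp_rot: [-0.239, 0.658, 0.671, 0.244]
force: [0.2, -0.3, 0.7]
opening: 35.2
gripper_force: 0.0
```

```bash
python3 -c "
from h import *
goal([603,-150,22],np.pi/2,.7)"
```

```text
t 5.6167 tcp [ 605.8 -158.1  111. ] x [-0.019  0.767  0.641] z [ 0.001  0.641 -0.767] j [-0.56  0.75  0.2   1.45  0.57  0.86] F [ 0.2 -0.3  0.7] open 35.2
shift cm (tool) [-5.08 -0.38  7.34] turn [0.001 0.004 0.019] shift in goal frame [-5.12 -0.28  7.32]
```

Joints are well inside their ranges now. I go down behind the boot, then check with the cameras.

{"fn": "play_rows", "kwargs": {"increments": [[-1.7, -0.1, 2.44, 0, 0, 0.019, 150], [-1.7, -0.1, 2.44, 0, 0, 0, 150], [-1.7, -0.1, 2.44, 0, 0, 0, 150], [0, 0, 0, 0, 0, 0, 150], [0, 0, 0, 0, 0, 0, 150]]}}

```text
time_s: 6.03
position: [604.9, -152.2, 23.3]
tcp_rot: [-0.24, 0.665, 0.665, 0.242]
force: [0.0, -0.3, -0.4]
opening: 35.1
gripper_force: 0.0
```

```bash
cat >> h.py <<'E'
from scipy.optimize import least_squares
n=np.array([.309,.951]); d=np.array([.951,-.309]); O=np.array([616.,170.1])
def stand(p): e=np.asarray(p)[:2]-O; return np.round([e@n,-e@d],1)
def bottle(b0,views=("scene","side"),save=None):
    out=[]
    for c in views:
        s=snapshot(c); P,u,v=pts(s); hsv=cv2.cvtColor(s["img"],cv2.COLOR_RGB2HSV)[v,u].astype(int); H,S,V=hsv.T
        if save: cv2.imwrite(f"pics/{save}_{c}.png",s["img"][:,:,::-1])
        q=(np.hypot(P[:,0]-b0[0],P[:,1]-b0[1])<60)&(P[:,2]>95)&(P[:,2]<165)&(S>40)&((H<35)|(H>170))
        if q.sum()<30: print(c,"few",q.sum()); continue
        f=least_squares(lambda p:np.hypot(P[q,0]-p[0],P[q,1]-p[1])-34,b0,loss="soft_l1",f_scale=2); 
        t=(np.hypot(P[:,0]-f.x[0],P[:,1]-f.x[1])<30)&(P[:,2]>225)&(P[:,2]<250)
        print(c,q.sum(),f.x.round(1),"stand xy",stand(f.x),"res",np.abs(f.fun).mean().round(1),"neck",P[t].mean(0).round(1)); out.append(f.x)
    return np.mean(out,0)
E
python3 -c "
from h import *
print(bottle([603,-74],save='b1'))
goal([603,-130,22],np.pi/2,.7)
a=cv2.imread('pics/b1_scene.png')[160:330,180:400]
b=cv2.imread('pics/b1_side.png')[110:280,170:390]
cv2.imwrite('pics/b1.png',cv2.resize(np.hstack([a,b]),None,fx=1.8,fy=1.8))
"
```

```text
scene 82 [603.7 -74.1] stand xy [-236.   -63.8] res 0.6 neck [607.4 -78.5 238.5]
side 125 [602.6 -73.1] stand xy [-235.5  -62.4] res 1.2 neck [602.2 -65.2 236.2]
[603.15675512 -73.60726805]
t 6.1333 tcp [ 606.2 -153.2   24.8] x [-0.002  0.769  0.64 ] z [ 0.006  0.64  -0.769] j [-0.56  0.81  0.12  1.29  0.58  0.89] F [ 0.4 -0.3  0.3] open 35.1
shift cm (tool) [ 1.6  -0.32  1.69] turn [0.006 0.006 0.002] shift in goal frame [ 1.59 -0.32  1.7 ]
```

View pics/b1.png

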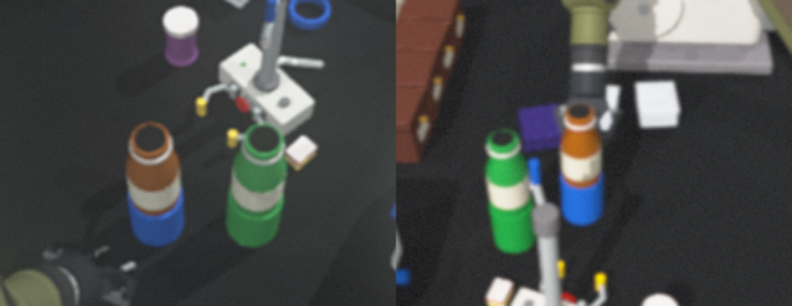

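{"fn": "play_rows", "kwargs": {"increments": [[0.63, -0.07, 0.55, 0, 0, 0, 150], [0.63, -0.07, 0.55, 0, 0, 0, 150], [0.63, -0.07, 0.55, 0, 0, 0, 150], [0.46, -0.1, 0.4, 0, 0, 0, 150], [0.46, -0.1, 0.4, 0, 0, 0, 150], [0.46, -0.1, 0.39, 0, 0, 0, 150], [0.46, -0.1, 0.39, 0, 0, 0, 150]]}}

```text
time_s: 6.72
position: [597.8, -101.8, 20.5]
tcp_rot: [-0.24, 0.665, 0.664, 0.242]
force: [-0.1, -5.8, 0.2]
opening: 35.3
gripper_force: 3.0
```

```bash
python3 -c "
from h import *
print(bottle([603,-74]))
goal([603,-130,22],np.pi/2,.7)
"
```

```text
scene 83 [603.8 -73.8] stand xy [-235.8  -63.8] res 0.6 neck [607.3 -78.3 238.6]
side 128 [602.1 -71.3] stand xy [-233.9  -61.4] res 1.1 neck [601.1 -63.2 236. ]
[602.96189147 -72.5839626 ]
t 6.8167 tcp [ 597.8 -101.7   20.6] x [-0.     0.767  0.641] z [ 0.002  0.641 -0.767] j [-0.5   0.76 -0.    1.19  0.6   0.95] F [ 0.6 -0.7  0.4] open 35.2
shift cm (tool) [-2.08  0.53 -1.92] turn [0.002 0.004 0.   ] shift in goal frame [-2.07  0.52 -1.93]
```

{"fn": "play_rows", "kwargs": {"increments": [[-0.6, 0.25, -0.5, 0, 0.075, 0, 150], [0, 0.25, 0, 0, 0.075, 0, 150], [0, 0, 0, 0, 0, 0, 150], [0, 0, 0, 0, 0, 0, 150]]}}

```text
time_s: 7.15
position: [602.3, -111.0, 18.5]
tcp_rot: [-0.29, 0.646, 0.644, 0.29]
force: [1.0, -0.0, 0.1]
opening: 35.0
gripper_force: 0.0
```

```bash
python3 -c "
from h import *
goal([602.5,-102,22],np.pi/2,.85)
"
```

```text
t 7.15 tcp [ 602.3 -111.    18.5] x [0.003 0.663 0.749] z [ 0.001  0.749 -0.663] j [-0.56  0.89  0.13  1.35  0.69  0.82] F [ 1.  -0.   0.1] open 35.0
shift cm (tool) [0.86 0.02 0.44] turn [ 0.001  0.004 -0.003] shift in goal frame [0.86 0.02 0.44]
```

{"fn": "play_rows", "kwargs": {"increments": [[0.86, 0, 0.44, 0, 0, 0, 150], [0.4, -0.06, 0.45, 0, 0, 0, 150], [0.4, -0.12, 0.45, 0, 0, 0, 150], [0.4, -0.12, 0.45, 0, 0, 0, 150], [0.4, -0.12, 0.45, 0, 0, 0, 150], [0.4, -0.12, 0.45, 0, 0, 0, 150], [0.4, -0.12, 0.45, 0, 0, 0, 150], [0.4, -0.12, 0.45, 0, 0, 0, 150]]}}

```text
time_s: 7.82
position: [595.7, -59.0, 24.9]
tcp_rot: [-0.289, 0.645, 0.645, 0.291]
force: [1.5, -5.7, 4.7]
opening: 35.3
gripper_force: 2.8
```

```bash
python3 -c "
from h import *
print(bottle([596,-32]))
goal([602.5,-102,22],np.pi/2,.85)
"
```

```text
scene 89 [593.9 -37.8] stand xy [-204.5  -43.2] res 0.5 neck [597.9 -42.6 238.5]
side 139 [592.8 -35.2] stand xy [-202.4  -41.4] res 1.0 neck [591.6 -26.9 236.6]
[593.35223228 -36.48895163]
t 7.9167 tcp [595.1 -58.2  24.7] x [-0.001  0.663  0.749] z [ 0.002  0.749 -0.663] j [-0.5   0.81  0.01  1.25  0.72  0.89] F [ 1.  -1.   1.2] open 35.1
shift cm (tool) [-3.11  0.74 -3.11] turn [0.002 0.004 0.001] shift in goal frame [-3.09  0.74 -3.12]
```

{"fn": "play_rows", "kwargs": {"increments": [[0.43, -0.12, 0.55, 0, 0, 0, 150], [0.43, -0.12, 0.55, 0, 0, 0, 150], [0.43, -0.12, 0.55, 0, 0, 0, 150], [0.43, -0.12, 0.55, 0, 0, 0, 150], [0.43, -0.12, 0.55, 0, 0, 0, 150], [0.43, -0.12, 0.55, 0, 0, 0, 150], [0.43, -0.12, 0.55, 0, 0, 0, 150], [0.43, -0.12, 0.55, 0, 0, 0, 150], [0.46, -0.12, 0.53, 0, 0, 0, 150], [0.46, -0.12, 0.53, 0, 0, 0, 150], [0.46, -0.12, 0.53, 0, 0, 0, 150]]}}

```text
time_s: 8.83
position: [583.3, 17.0, 21.3]
tcp_rot: [-0.288, 0.645, 0.644, 0.292]
force: [1.4, -8.2, 7.3]
opening: 35.2
gripper_force: 4.4
```

```bash
python3 -c "
from h import *
b=bottle([580,45]);print(b)
goal([602.5,-102,22],np.pi/2,.85)
"
```

```text
scene 85 [581.2  38. ] stand xy [-136.4   -7.8] res 0.7 neck [584.9  32.7 238.4]
side 154 [580.2  41.3] stand xy [-133.6   -5.7] res 0.9 neck [579.5  48.3 236.6]
[580.70579873  39.62043879]
t 8.9333 tcp [582.5  18.1  21. ] x [-0.001  0.663  0.749] z [ 0.003  0.749 -0.663] j [-0.4   0.73 -0.16  1.09  0.76  1.  ] F [ 1.8 -1.4  2.1] open 35.0
shift cm (tool) [-7.89  2.02 -9.05] turn [0.003 0.004 0.001] shift in goal frame [-7.85  2.   -9.09]
```

{"fn": "play_rows", "kwargs": {"increments": [[-1.33, 0, -1.5, 0, 0, 0, 150], [-1.33, 0, -1.5, 0, 0, 0, 150], [0, 0, 0, 0, 0, 0, 150]]}}

```text
time_s: 9.18
position: [581.8, -24.9, 19.7]
tcp_rot: [-0.29, 0.646, 0.644, 0.291]
force: [0.1, -0.9, -0.1]
opening: 35.1
gripper_force: 0.0
```

```bash
python3 -c "
from h import *
b=bottle([580,40]);print(b)
p=b-n*32
goal([*(b-n*45),20],np.deg2rad(72),.85)
goal([*(b-n*30),20],np.deg2rad(72),.85)
"
```

```text
scene 92 [581.1  39.8] stand xy [-134.7   -7.1] res 0.7 neck [584.7  34.6 238.6]
side 145 [579.9  41. ] stand xy [-133.9   -5.6] res 0.9 neck [579.6  48.3 236.8]
[580.50352703  40.4289156 ]
t 9.2833 tcp [581.6 -22.7  19.8] x [0.002 0.662 0.749] z [ 0.002  0.749 -0.662] j [-0.46  0.77 -0.09  1.17  0.74  0.93] F [ 0.3  0.7 -0.5] open 35.5
shift cm (tool) [ 1.36 -1.51  1.51] turn [-0.234  0.003  0.206] shift in goal frame [ 0.99 -2.06  1.09]
t 9.2833 tcp [581.6 -22.7  19.8] x [0.002 0.662 0.749] z [ 0.002  0.749 -0.662] j [-0.46  0.77 -0.09  1.17  0.74  0.93] F [ 0.3  0.7 -0.5] open 35.5
shift cm (tool) [ 2.31 -1.05  2.58] turn [-0.234  0.003  0.206] shift in goal frame [ 1.98 -2.06  2.22]
```

{"fn": "play_rows", "kwargs": {"increments": [[0, 0, 0, -0.078, 0, 0.069, 150], [0, 0, 0, -0.078, 0, 0.069, 150], [0, 0, 0, -0.078, 0, 0.069, 150], [0, -1.03, 0, 0, 0, 0, 150], [0, -1.03, 0, 0, 0, 0, 150], [0.5, 0, 0.55, 0, 0, 0, 150], [0.5, 0, 0.55, 0, 0, 0, 150], [0, 0, 0, 0, 0, 0, 150], [0, 0, 0, 0, 0, 0, 150]]}}

```text
time_s: 10.03
position: [568.1, -1.5, 20.7]
tcp_rot: [-0.241, 0.737, 0.537, 0.333]
force: [0.2, 0.1, -0.6]
opening: 35.4
gripper_force: 0.0
```

```bash
cat >> h.py <<'E'
def tcp():
    st=env.read_state(); F=np.array(st["force"]); print("t",round(st["time_s"],2),"tcp stand",stand(st["position"]),"z",round(st["position"][2],1),"F along n",round(float(F[:2]@n),2),"lat",round(float(-F[:2]@d),2),"Fz",round(F[2],2),"open",round(st["opening"],1))
E
python3 -c "
from h import *
tcp();goal([580.5-30*n[0],40.4-30*n[1],20],np.deg2rad(72),.85)
"
```

```text
t 10.03 tcp stand [-177.9   -7.5] z 20.7 F along n 0.1 lat -0.14 Fz -0.56 open 35.4
t 10.0333 tcp [568.1  -1.5  20.7] x [0.202 0.631 0.749] z [ 0.232  0.712 -0.663] j [-0.48  0.57 -0.46  0.72  0.83  1.32] F [ 0.2  0.1 -0.6] open 35.4
shift cm (tool) [ 0.85 -0.11  1.06] turn [0.    0.004 0.003] shift in goal frame [ 0.85 -0.12  1.07]
```

{"fn": "play_rows", "kwargs": {"increments": [[0.34, -0.03, 0.37, 0, 0, 0, 150], [0.34, -0.03, 0.37, 0, 0, 0, 150], [0.34, -0.03, 0.37, 0, 0, 0, 150], [0.34, -0.03, 0.37, 0, 0, 0, 150], [0.33, -0.1, 0.375, 0, 0, 0, 150], [0.33, -0.1, 0.375, 0, 0, 0, 150], [0.33, -0.1, 0.375, 0, 0, 0, 150], [0.33, -0.1, 0.375, 0, 0, 0, 150], [0.33, -0.1, 0.375, 0, 0, 0, 150], [0.33, -0.1, 0.375, 0, 0, 0, 150], [0.33, -0.1, 0.375, 0, 0, 0, 150]]}}

```text
time_s: 10.95
position: [576.3, 53.3, 20.8]
tcp_rot: [-0.241, 0.737, 0.536, 0.333]
force: [-0.2, -2.4, 0.8]
opening: 35.1
gripper_force: 1.5
```

```bash
python3 -c "
from h import *
tcp();b=bottle([585,75],save='b2');tcp()
a=cv2.imread('pics/b2_scene.png')[120:290,220:420]
b=cv2.imread('pics/b2_side.png')[160:330,160:360]
cv2.imwrite('pics/b2.png',cv2.resize(np.hstack([a,b]),None,fx=2,fy=2,interpolation=cv2.INTER_CUBIC))
"
```

```text
t 10.95 tcp stand [-123.3    1.7] z 20.8 F along n -2.37 lat -0.54 Fz 0.75 open 35.1
scene 92 [580.9  73.7] stand xy [-102.6    3.6] res 0.8 neck [584.8  68.1 238.1]
side 148 [580.3  76.1] stand xy [-100.4    4.9] res 0.8 neck [579.9  82.8 236.6]
t 11.05 tcp stand [-122.9    2.2] z 20.9 F along n -1.18 lat -0.01 Fz -0.11 open 35.3
```

View pics/b2.png

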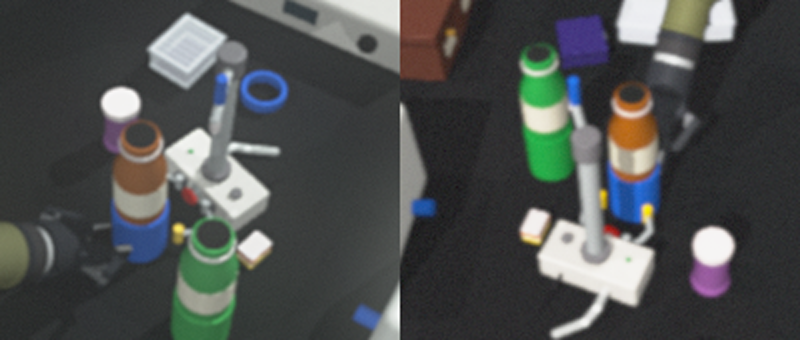

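{"fn": "play_rows", "kwargs": {"increments": [[0.133, 0.07, 0.15, 0, 0, 0, 150], [0.133, 0.07, 0.15, 0, 0, 0, 150], [0.133, 0.07, 0.15, 0, 0, 0, 150], [0.133, 0.07, 0.15, 0, 0, 0, 150], [0.133, 0, 0.15, 0, 0, 0, 150], [0.133, 0, 0.15, 0, 0, 0, 150]]}}

```text
time_s: 11.55
position: [582.9, 63.3, 20.7]
tcp_rot: [-0.241, 0.738, 0.536, 0.333]
force: [-2.6, -9.2, 2.2]
opening: 35.3
gripper_force: 4.2
```

```bash
python3 -c "
from h import *
tcp();b=bottle([585,85]);tcp()"
```

```text
t 11.55 tcp stand [-111.8   -1.6] z 20.7 F along n -9.59 lat -0.4 Fz 2.15 open 35.3
scene 88 [587.2  83.5] stand xy [-91.3   0.6] res 0.9 neck [590.7  77.5 238.1]
side 156 [586.6  84.7] stand xy [-90.3   1.6] res 0.9 neck [585.8  92.1 236.6]
t 11.65 tcp stand [-111.9   -1.7] z 20.7 F along n -6.63 lat -0.66 Fz 1.71 open 35.3
```

{"fn": "play_rows", "kwargs": {"increments": [[0.133, 0, 0.15, 0, 0, 0, 150], [0.133, 0, 0.15, 0, 0, 0, 150], [0.133, 0, 0.15, 0, 0, 0, 150], [0.133, 0, 0.15, 0, 0, 0, 150]]}}

```text
time_s: 11.98
position: [585.7, 69.1, 20.5]
tcp_rot: [-0.239, 0.738, 0.536, 0.332]
force: [-5.3, -15.2, 4.5]
opening: 35.0
gripper_force: 7.0
```

```bash
python3 -c "
from h import *
tcp();b=bottle([585,95]);tcp()"
```

```text
t 11.98 tcp stand [-105.4   -2.4] z 20.5 F along n -16.1 lat 0.31 Fz 4.49 open 35.0
scene 88 [589.8  88.8] stand xy [-85.4  -0.2] res 0.8 neck [593.2  83.  238.4]
side 152 [589.1  90.6] stand xy [-83.9   1. ] res 0.7 neck [588.4  97.6 236.6]
t 12.08 tcp stand [-105.2   -2.3] z 20.6 F along n -13.67 lat 1.09 Fz 3.26 open 34.9
```

{"fn": "play_rows", "kwargs": {"increments": [[0.133, -0.03, 0.15, 0, 0, 0, 150], [0.133, -0.03, 0.15, 0, 0, 0, 150], [0.133, 0, 0.15, 0, 0, 0, 150], [0, 0, 0, 0, 0, 0, 150]]}}

```text
time_s: 12.42
position: [587.2, 75.1, 20.6]
tcp_rot: [-0.239, 0.738, 0.536, 0.332]
force: [-3.5, -13.2, 3.5]
opening: 35.2
gripper_force: 5.9
```

```bash
python3 -c "
from h import *
tcp();b=bottle([587,95]);tcp()"
```

```text
t 12.42 tcp stand [-99.2  -2. ] z 20.6 F along n -13.58 lat -0.76 Fz 3.51 open 35.2
scene 86 [591.5  94.9] stand xy [-79.1   0. ] res 0.8 neck [594.9  89.2 238.4]
side 148 [590.8  96.3] stand xy [-78.    1.2] res 0.9 neck [590.  103.2 237. ]
t 12.52 tcp stand [-99.2  -2. ] z 20.6 F along n -13.08 lat 0.17 Fz 2.72 open 35.3
```

{"fn": "play_rows", "kwargs": {"increments": [[0.133, 0, 0.15, 0, 0, 0, 150], [0.133, 0, 0.15, 0, 0, 0, 150], [0, 0, 0, 0, 0, 0, 150]]}}

```text
time_s: 12.77
position: [588.5, 79.0, 20.6]
tcp_rot: [-0.239, 0.738, 0.536, 0.332]
force: [-3.2, -11.8, 3.1]
opening: 34.8
gripper_force: 5.7
```

```bash
python3 -c "
from h import *
tcp();b=bottle([590,100]);tcp()"
```

```text
t 12.77 tcp stand [-95.1  -2. ] z 20.6 F along n -12.24 lat -0.66 Fz 3.08 open 34.8
scene 88 [592.7  99. ] stand xy [-74.8   0.2] res 0.8 neck [596.3  92.8 238.1]
side 139 [592.1 100.1] stand xy [-73.9   1.1] res 0.8 neck [591.5 106.9 236.7]
t 12.87 tcp stand [-95.2  -2. ] z 20.6 F along n -12.32 lat -0.22 Fz 3.24 open 34.8
```

{"fn": "play_rows", "kwargs": {"increments": [[0.066, 0, 0.075, 0, 0, 0, 150], [0.066, 0, 0.075, 0, 0, 0, 150], [0, 0, 0, 0, 0, 0, 150]]}}

```text
time_s: 13.12
position: [589.1, 80.9, 20.6]
tcp_rot: [-0.239, 0.738, 0.536, 0.332]
force: [-4.0, -11.9, 3.0]
opening: 35.4
gripper_force: 5.8
```

{"fn": "play_rows", "kwargs": {"increments": [[0.066, 0, 0.075, 0, 0, 0, 150], [0.066, 0, 0.075, 0, 0, 0, 150], [0, 0, 0, 0, 0, 0, 150]]}}

```text
time_s: 13.37
position: [589.6, 82.9, 20.6]
tcp_rot: [-0.239, 0.738, 0.536, 0.332]
force: [-3.9, -12.6, 3.4]
opening: 35.1
gripper_force: 5.6
```

{"fn": "play_rows", "kwargs": {"increments": [[0.066, 0, 0.075, 0, 0, 0, 150], [0.066, 0, 0.075, 0, 0, 0, 150], [0, 0, 0, 0, 0, 0, 150]]}}

```text
time_s: 13.62
position: [590.3, 84.8, 20.6]
tcp_rot: [-0.239, 0.738, 0.536, 0.332]
force: [-3.2, -10.9, 3.6]
opening: 35.0
gripper_force: 5.4
```

```bash
python3 -c "
from h import *
tcp();b=bottle([592,105]);tcp()"
```

```text
t 13.62 tcp stand [-89.   -1.9] z 20.6 F along n -11.38 lat -0.35 Fz 3.64 open 35.0
scene 85 [594.6 104.7] stand xy [-68.8   0.2] res 0.7 neck [598.   99.1 238.2]
side 152 [593.9 106. ] stand xy [-67.8   1.2] res 0.8 neck [593.2 112.7 237. ]
t 13.72 tcp stand [-89.   -1.8] z 20.6 F along n -11.43 lat -0.59 Fz 3.28 open 35.2
```

{"fn": "play_rows", "kwargs": {"increments": [[0.066, 0, 0.075, 0, 0, 0, 150], [0.066, 0, 0.075, 0, 0, 0, 150], [0, 0, 0, 0, 0, 0, 150]]}}

```text
time_s: 13.97
position: [590.8, 86.9, 20.6]
tcp_rot: [-0.239, 0.738, 0.536, 0.332]
force: [-2.8, -10.9, 3.0]
opening: 35.4
gripper_force: 5.1
```

{"fn": "play_rows", "kwargs": {"increments": [[0.066, 0, 0.075, 0, 0, 0, 150], [0.066, 0, 0.075, 0, 0, 0, 150], [0, 0, 0, 0, 0, 0, 150]]}}

```text
time_s: 14.22
position: [591.4, 88.9, 20.7]
tcp_rot: [-0.239, 0.738, 0.536, 0.332]
force: [-2.7, -10.0, 3.3]
opening: 35.6
gripper_force: 4.8
```

```bash
python3 -c "
from h import *
tcp();b=bottle([592,105]);tcp()"
```

```text
t 14.22 tcp stand [-84.8  -1.7] z 20.7 F along n -10.38 lat -0.53 Fz 3.33 open 35.6
scene 90 [595.7 108.9] stand xy [-64.5   0.4] res 0.8 neck [599.3 103.1 238.1]
side 148 [595.3 110.2] stand xy [-63.4   1.2] res 0.8 neck [594.5 117.1 236.5]
t 14.32 tcp stand [-84.8  -1.7] z 20.7 F along n -10.42 lat -0.4 Fz 1.49 open 35.2
```

{"fn": "play_rows", "kwargs": {"increments": [[0.066, 0, 0.075, 0, 0, 0, 150], [0.066, 0, 0.075, 0, 0, 0, 150], [0, 0, 0, 0, 0, 0, 150]]}}

```text
time_s: 14.57
position: [592.0, 90.9, 20.7]
tcp_rot: [-0.24, 0.738, 0.536, 0.332]
force: [-2.7, -9.5, 2.8]
opening: 35.2
gripper_force: 4.4
```

{"fn": "play_rows", "kwargs": {"increments": [[0.066, 0, 0.075, 0, 0, 0, 150], [0.066, 0, 0.075, 0, 0, 0, 150], [0, 0, 0, 0, 0, 0, 150]]}}

```text
time_s: 14.82
position: [592.7, 93.0, 20.7]
tcp_rot: [-0.24, 0.738, 0.536, 0.333]
force: [-2.5, -8.2, 1.8]
opening: 35.0
gripper_force: 4.1
```

```bash
python3 -c "
from h import *
tcp();b=bottle([592,105]);tcp()"
```

```text
t 14.82 tcp stand [-80.5  -1.6] z 20.7 F along n -8.54 lat -0.11 Fz 1.77 open 35.0
scene 88 [597.  113.1] stand xy [-60.1   0.5] res 0.9 neck [600.3 107.2 238.2]
side 148 [596.5 114.3] stand xy [-59.1   1.3] res 0.9 neck [595.7 121.1 236.6]
t 14.92 tcp stand [-80.6  -1.6] z 20.7 F along n -8.61 lat -0.32 Fz 2.35 open 35.3
```

{"fn": "play_rows", "kwargs": {"increments": [[0.066, 0, 0.075, 0, 0, 0, 150], [0.066, 0, 0.075, 0, 0, 0, 150], [0, 0, 0, 0, 0, 0, 150]]}}

```text
time_s: 15.17
position: [593.2, 95.0, 20.7]
tcp_rot: [-0.24, 0.738, 0.536, 0.333]
force: [-2.0, -8.0, 3.0]
opening: 35.3
gripper_force: 3.7
```

{"fn": "play_rows", "kwargs": {"increments": [[0.066, 0, 0.075, 0, 0, 0, 150], [0.066, 0, 0.075, 0, 0, 0, 150], [0, 0, 0, 0, 0, 0, 150]]}}

```text
time_s: 15.42
position: [593.8, 97.1, 20.7]
tcp_rot: [-0.24, 0.738, 0.536, 0.333]
force: [-1.0, -7.5, 0.8]
opening: 35.1
gripper_force: 3.3
```

```bash
python3 -c "
from h import *
tcp();b=bottle([592,105]);tcp()"
```

```text
t 15.42 tcp stand [-76.3  -1.5] z 20.7 F along n -7.47 lat -1.41 Fz 0.76 open 35.1
scene 92 [598.3 117.2] stand xy [-55.8   0.5] res 0.7 neck [601.6 111.3 238.3]
side 142 [597.5 118.5] stand xy [-54.8   1.6] res 0.9 neck [597.  125.3 236.8]
t 15.52 tcp stand [-76.3  -1.5] z 20.7 F along n -6.83 lat 0.0 Fz 1.97 open 35.2
```

{"fn": "play_rows", "kwargs": {"increments": [[0.066, 0, 0.075, 0, 0, 0, 150], [0.066, 0, 0.075, 0, 0, 0, 150], [0, 0, 0, 0, 0, 0, 150]]}}

```text
time_s: 15.77
position: [594.4, 98.7, 20.6]
tcp_rot: [-0.24, 0.738, 0.536, 0.332]
force: [-3.2, -8.4, 3.3]
opening: 35.3
gripper_force: 4.3
```

{"fn": "play_rows", "kwargs": {"increments": [[0.066, 0, 0.075, 0, 0, 0, 150], [0, 0, 0, 0, 0, 0, 150]]}}

```text
time_s: 15.93
position: [594.7, 99.5, 20.6]
tcp_rot: [-0.24, 0.738, 0.536, 0.332]
force: [-3.3, -9.3, 3.8]
opening: 34.9
gripper_force: 4.8
```

{"fn": "play_rows", "kwargs": {"increments": [[0.066, 0, 0.075, 0, 0, 0, 150], [0, 0, 0, 0, 0, 0, 150]]}}

```text
time_s: 16.1
position: [595.1, 100.2, 20.6]
tcp_rot: [-0.239, 0.738, 0.536, 0.332]
force: [-2.6, -12.0, 3.5]
opening: 35.4
gripper_force: 5.3
```

```bash
python3 -c "
from h import *
tcp();b=bottle([592,105]);tcp()"
```

```text
t 16.1 tcp stand [-72.9  -1.7] z 20.6 F along n -12.19 lat -1.24 Fz 3.46 open 35.4
scene 92 [599.  120.3] stand xy [-52.7   0.8] res 0.8 neck [602.7 114.1 238.2]
side 139 [598.8 121.3] stand xy [-51.7   1.3] res 0.9 neck [598.1 128.5 236.5]
t 16.2 tcp stand [-72.9  -1.6] z 20.6 F along n -11.53 lat -0.37 Fz 4.14 open 35.1
```

{"fn": "play_rows", "kwargs": {"increments": [[0.066, 0, 0.075, 0, 0, 0, 150], [0, 0, 0, 0, 0, 0, 150]]}}

```text
time_s: 16.37
position: [595.4, 101.0, 20.6]
tcp_rot: [-0.239, 0.738, 0.536, 0.332]
force: [-4.2, -12.6, 4.8]
opening: 35.4
gripper_force: 5.8
```

{"fn": "play_rows", "kwargs": {"increments": [[0.066, 0, 0.075, 0, 0, 0, 150], [0, 0, 0, 0, 0, 0, 150]]}}

```text
time_s: 16.53
position: [595.7, 101.8, 20.6]
tcp_rot: [-0.239, 0.738, 0.536, 0.332]
force: [-4.7, -13.0, 4.4]
opening: 35.3
gripper_force: 6.2
```

```bash
python3 -c "
from h import *
tcp();b=bottle([592,105]);tcp()"
```

```text
t 16.53 tcp stand [-71.2  -1.8] z 20.6 F along n -13.79 lat 0.43 Fz 4.36 open 35.3
scene 90 [599.6 122. ] stand xy [-50.8   0.7] res 0.8 neck [603.5 115.6 238. ]
side 134 [599.  122.8] stand xy [-50.3   1.6] res 1.0 neck [598.5 129.9 236.6]
t 16.63 tcp stand [-71.2  -1.8] z 20.6 F along n -14.34 lat -0.35 Fz 4.26 open 35.4
```

{"fn": "play_rows", "kwargs": {"increments": [[0.066, 0, 0.075, 0, 0, 0, 150], [0, 0, 0, 0, 0, 0, 150], [0, 0, 0, 0, 0, 0, 150]]}}

```text
time_s: 16.88
position: [596.0, 102.6, 20.5]
tcp_rot: [-0.239, 0.738, 0.536, 0.332]
force: [-5.1, -14.8, 5.3]
opening: 35.3
gripper_force: 6.6
```

{"fn": "play_rows", "kwargs": {"increments": [[0.033, 0, 0.037, 0, 0, 0, 150], [0, 0, 0, 0, 0, 0, 150], [0, 0, 0, 0, 0, 0, 150]]}}

```text
time_s: 17.13
position: [596.2, 102.9, 20.5]
tcp_rot: [-0.239, 0.738, 0.536, 0.332]
force: [-5.4, -15.8, 5.2]
opening: 35.2
gripper_force: 7.1
```

```bash
python3 -c "
from h import *
tcp()"
```

```text
t 17.13 tcp stand [-70.   -1.9] z 20.5 F along n -16.73 lat 0.23 Fz 5.18 open 35.2
```

{"fn": "play_rows", "kwargs": {"increments": [[0.033, 0, 0.037, 0, 0, 0, 150], [0, 0, 0, 0, 0, 0, 150], [0, 0, 0, 0, 0, 0, 150]]}}

```text
time_s: 17.38
position: [596.3, 103.1, 20.5]
tcp_rot: [-0.239, 0.739, 0.536, 0.332]
force: [-6.9, -16.1, 6.1]
opening: 35.2
gripper_force: 7.9
```

```bash
python3 -c "
from h import *
tcp();b=bottle([592,105]);tcp()"
```

```text
t 17.38 tcp stand [-69.8  -1.9] z 20.5 F along n -17.45 lat 1.6 Fz 6.15 open 35.2
scene 92 [600.2 122.9] stand xy [-49.8   0.4] res 0.8 neck [603.6 116.9 238.3]
side 139 [599.7 124. ] stand xy [-48.9   1.3] res 0.8 neck [598.7 130.8 236.5]
t 17.48 tcp stand [-69.8  -2. ] z 20.5 F along n -17.38 lat 1.19 Fz 6.39 open 34.7
```

{"fn": "play_rows", "kwargs": {"increments": [[-0.066, 0, -0.075, 0, 0, 0, 150], [-0.13, 0, -0.15, 0, 0, 0, 150], [-0.26, 0, -0.3, 0, 0, 0, 150], [-0.66, 0, -0.75, 0, 0, 0, 150], [-1.3, 0, -1.5, 0, 0, 0, 150], [-1.3, 0, -1.5, 0, 0, 0, 150], [-1.3, 0, -1.5, 0, 0, 0, 150], [0, 0, -3.5, 0, 0, 0, 150], [0, 0, -3.5, 0, 0, 0, 150], [0, 0, -3.5, 0, 0, 0, 150], [0, 0, -3.5, 0, 0, 0, 150], [0, 0, 0, 0, 0, 0, 150]]}}

```text
time_s: 18.48
position: [541.6, -71.5, 118.3]
tcp_rot: [-0.238, 0.738, 0.536, 0.335]
force: [1.6, -1.2, 0.8]
opening: 35.1
gripper_force: 0.0
```

```bash
python3 -c "
from h import *
tcp()
for c in ('scene','side'):
    s=snapshot(c); P,u,v=pts(s); H,S,V=cv2.cvtColor(s['img'],cv2.COLOR_RGB2HSV)[v,u].astype(int).T
    cv2.imwrite(f'pics/c_{c}.png',s['img'][:,:,::-1])
    q=(abs(P[:,0]-630)<90)&(abs(P[:,1]-170)<110)&(P[:,2]>287)&(P[:,2]<330)&(H>95)&(H<130)&(S>120)
    f=least_squares(lambda p:np.hypot(P[q,0]-p[0],P[q,1]-p[1])-7,P[q,:2].mean(0)+5*(P[q,:2].mean(0)-s['extrinsics'][:2,3])/500,loss='soft_l1')
    g=(np.hypot(P[:,0]-627,P[:,1]-203)<22)&(P[:,2]>150)
    g2=g&(P[:,2]<240)
    k=least_squares(lambda p:np.hypot(P[g2,0]-p[0],P[g2,1]-p[1])-13,[627,203],loss='soft_l1')
    print(c,'pin',q.sum(),f.x.round(1),np.percentile(P[q,2],98).round(1),'col',k.x.round(1),'top',P[g,2].max().round(1),'dist',np.hypot(*(f.x-k.x)).round(1))
b=bottle([598,120]); 
goal([620,30,290],np.deg2rad(90),0)
"
```

```text
t 18.48 tcp stand [-252.7   -3.9] z 118.3 F along n -0.67 lat -1.92 Fz 0.83 open 35.1
scene pin 62 [648.8 136.4] 324.4 col [626.7 202.9] top 296.8 dist 70.0
side pin 69 [647.9 137.9] 321.3 col [626.8 204.1] top 293.8 dist 69.5
scene 92 [600.  122.4] stand xy [-50.3   0.5] res 0.8 neck [603.5 116.8 238.2]
side 133 [599.6 124. ] stand xy [-48.9   1.4] res 0.9 neck [598.7 130.8 236.8]
t 18.6833 tcp [539.2 -66.  113.5] x [0.204 0.63  0.749] z [ 0.232  0.713 -0.662] j [-0.61  0.48 -0.34  1.06  0.8   1.14] F [-0.4  0.6  0.1] open 35.2
shift cm (tool) [20.92  4.74 -2.97] turn [ 0.134 -0.84  -0.294] shift in goal frame [  9.6    8.08 -17.65]
```

{"fn": "play_rows", "kwargs": {"increments": [[2.7, 0, -2.4, 0, 0, 0, 150], [2.7, 0, -2.4, 0, 0, 0, 150], [2.7, 0, -2.4, 0, 0, 0, 150], [2.7, 0, -2.4, 0, 0, 0, 150], [2.7, 0, -2.4, 0, 0, 0, 150], [2.7, 0, -2.4, 0, 0, 0, 150]]}}

```text
time_s: 19.18
position: [538.5, -65.4, 331.5]
tcp_rot: [-0.242, 0.737, 0.537, 0.332]
force: [1.0, -1.1, 0.1]
opening: 35.0
gripper_force: 0.0
```

{"fn": "play_rows", "kwargs": {"increments": [[0, 0, 0, 0.017, -0.105, -0.037, 150], [0, 0, 0, 0.017, -0.105, -0.037, 150], [0, 0, 0, 0.017, -0.105, -0.037, 150], [0, 0, 0, 0.017, -0.105, -0.037, 150], [0, 0, 0, 0.017, -0.105, -0.037, 150], [0, 0, 0, 0.017, -0.105, -0.037, 150], [0, 0, 0, 0.017, -0.105, -0.037, 150], [0, 0, 0, 0.017, -0.105, -0.037, 150], [0, 0, 0, 0, 0, 0, 150]]}}

```text
time_s: 19.93
position: [539.6, -62.3, 330.2]
tcp_rot: [0.0, 0.703, 0.711, -0.001]
force: [-0.2, 1.0, -0.2]
opening: 35.2
gripper_force: 0.0
```

```bash
python3 -c "
from h import *
goal([648,137,345],np.deg2rad(90),0)"
```

```text
t 19.9333 tcp [539.6 -62.3 330.2] x [-0.011  1.    -0.002] z [-0.002 -0.003 -1.   ] j [-0.11  0.19  0.06  1.44 -0.    1.45] F [-0.2  1.  -0.2] open 35.2
shift cm (tool) [19.81 11.06 -1.55] turn [-0.002  0.003  0.011] shift in goal frame [19.93 10.84 -1.48]
```

{"fn": "play_rows", "kwargs": {"increments": [[0, 0, -2.0, 0, 0, 0.011, 110], [3.3, 1.82, 0, 0, 0, 0, 110], [3.3, 1.82, 0, 0, 0, 0, 110], [3.3, 1.82, 0, 0, 0, 0, 110], [3.3, 1.82, 0, 0, 0, 0, 110], [3.3, 1.82, 0, 0, 0, 0, 110], [3.3, 1.82, 0, 0, 0, 0, 110], [0, 0, 0, 0, 0, 0, 110], [0, 0, 0, 0, 0, 0, 110]]}}

```text
time_s: 20.68
position: [649.9, 132.1, 347.6]
tcp_rot: [-0.002, 0.709, 0.705, -0.002]
force: [-0.5, -0.4, -0.1]
opening: 48.5
gripper_force: 0.0
```

```bash
python3 -c "
from h import *
goal([648.3,137.1,290],np.deg2rad(90),0)
st=env.read_state(); s=snapshot('wrist'); cv2.imwrite('pics/w.png',s['img'][:,:,::-1])
T=np.eye(4);T[:3,:3]=q2R(st['tcp_rot']).as_matrix();T[:3,3]=st['position']
P,u,v=pts(s,T=T@s['T_tool_cam']);H,S,V=cv2.cvtColor(s['img'],cv2.COLOR_RGB2HSV)[v,u].astype(int).T
q=(P[:,2]>287)&(P[:,2]<330)&(H>95)&(H<130)&(S>120)&(abs(P[:,0]-648)<40)&(abs(P[:,1]-137)<40)
t=q&(P[:,2]>317)
print(q.sum(),t.sum(),P[t].mean(0).round(1),P[t].min(0).round(1),P[t].max(0).round(1))
"
```

```text
t 20.6833 tcp [649.9 132.1 347.6] x [ 0.006  1.    -0.   ] z [-0.005 -0.    -1.   ] j [0.2  0.45 0.45 1.58 0.   1.78] F [-0.5 -0.4 -0.1] open 48.5
shift cm (tool) [ 0.5  -0.13  5.76] turn [-0.005  0.    -0.006] shift in goal frame [ 0.5  -0.16  5.76]
548 332 [650.1 137.  322.1] [643.4 129.8 317.1] [656.2 143.2 324.1]
```

View pics/w.png

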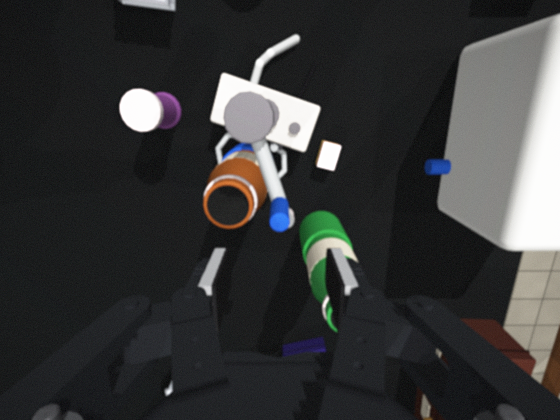

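{"fn": "play_rows", "kwargs": {"increments": [[0.5, 0, 0, 0, 0, 0, 110], [0, 0, 1.5, 0, 0, 0, 110], [0, 0, 1.5, 0, 0, 0, 110], [0, 0, 1.5, 0, 0, 0, 110], [0, 0, 1.2, 0, 0, 0, 110], [0, 0, 0, 0, 0, 0, 110], [0, 0, 0, 0, 0, 0, 110]]}}

```text
time_s: 21.32
position: [649.1, 133.7, 293.9]
tcp_rot: [-0.0, 0.711, 0.703, -0.001]
force: [0.7, 0.7, -0.2]
opening: 48.3
gripper_force: 0.0
```

{"fn": "play_rows", "kwargs": {"increments": [[0, 0, 0, 0, 0, 0, 150], [0, 0, 0, 0, 0, 0, 180], [0, 0, 0, 0, 0, 0, 200], [0, 0, 0, 0, 0, 0, 215], [0, 0, 0, 0, 0, 0, 230], [0, 0, 0, 0, 0, 0, 230], [0, 0, 0, 0, 0, 0, 230]], "grip_force": 20}}

```text
time_s: 21.9
position: [650.5, 134.6, 294.7]
tcp_rot: [0.001, 0.71, 0.704, 0.0]
force: [-0.6, -0.1, 5.7]
opening: 11.9
gripper_force: 19.7
```

```bash
python3 -c "
from h import *
goal([648.3,137.1,290],np.deg2rad(90),0)"
```

```text
t 21.9 tcp [650.5 134.6 294.7] x [ 0.009  1.    -0.001] z [ 0.001 -0.001 -1.   ] j [ 0.2   0.43  0.31  1.45 -0.    1.78] F [-0.6 -0.1  5.7] open 11.9
shift cm (tool) [ 0.25 -0.22  0.47] turn [ 0.001  0.001 -0.009] shift in goal frame [ 0.25 -0.22  0.47]
```

{"fn": "play_rows", "kwargs": {"increments": [[-0.12, -0.377, -0.3, 0, 0, 0, 230], [-0.1, -0.377, 0, 0, 0, 0, 230], [-0.07, -0.377, 0, 0, 0, 0, 230], [-0.05, -0.377, 0, 0, 0, 0, 230], [-0.03, -0.377, 0, 0, 0, 0, 230], [-0.01, -0.377, 0, 0, 0, 0, 230], [0.01, -0.377, 0, 0, 0, 0, 230], [0.03, -0.377, 0, 0, 0, 0, 230], [0.05, -0.377, 0, 0, 0, 0, 230], [0.07, -0.377, 0, 0, 0, 0, 230], [0, 0, 0, 0, 0, 0, 230], [0, 0, 0, 0, 0, 0, 230]]}}

```text
time_s: 22.9
position: [610.3, 132.7, 295.9]
tcp_rot: [-0.001, 0.71, 0.704, -0.002]
force: [-3.4, -3.0, -13.8]
opening: 11.8
gripper_force: 19.6
```

```bash
cat >> h.py <<'E'
def spout():
  for c in ('scene','side'):
    s=snapshot(c); P,u,v=pts(s); H,S,V=cv2.cvtColor(s['img'],cv2.COLOR_RGB2HSV)[v,u].astype(int).T
    cv2.imwrite(f'pics/c_{c}.png',s['img'][:,:,::-1])
    q=(abs(P[:,0]-620)<50)&(abs(P[:,1]-137)<30)&(P[:,2]>287)&(P[:,2]<330)&(H>95)&(H<130)&(S>120)
    if q.sum()>8:
      f=least_squares(lambda p:np.hypot(P[q,0]-p[0],P[q,1]-p[1])-7,P[q,:2].mean(0)+5*(P[q,:2].mean(0)-s['extrinsics'][:2,3])/500,loss='soft_l1'); e=f.x-[626.75,203.5]
      print(c,'pin',q.sum(),f.x.round(1),'angle',(np.arctan2(e@d,-e@n)).round(3),'nozzle',(np.array([626.75,203.5])+89*e/np.hypot(*e)).round(1))
E
python3 -c "
from h import *
tcp();goal([604.5,137.1,290],np.deg2rad(90),0);spout();bottle([599,122])"
```

```text
t 22.9 tcp stand [-37.3  -6.1] z 295.9 F along n -3.88 lat 2.29 Fz -13.84 open 11.8
t 22.9 tcp [610.3 132.7 295.9] x [ 0.008  1.    -0.002] z [-0.005 -0.001 -1.   ] j [ 0.21  0.35  0.2   1.42 -0.    1.79] F [ -3.4  -3.  -13.8] open 11.8
shift cm (tool) [ 0.44 -0.58  0.59] turn [-0.005  0.001 -0.008] shift in goal frame [ 0.44 -0.58  0.59]
scene pin 32 [610.4 135.5] angle 0.078 nozzle [605.9 117. ]
side pin 58 [608.2 137. ] angle 0.042 nozzle [602.9 117.8]
scene 89 [600.  122.8] stand xy [-49.9   0.6] res 0.8 neck [604.7 114.7 237.9]
side 134 [599.6 124.1] stand xy [-48.8   1.4] res 1.0 neck [595.4 133.1 236.4]
```

{"fn": "play_rows", "kwargs": {"increments": [[0.09, -0.27, 0.1, 0, 0, 0, 230], [0.09, -0.27, 0.1, 0, 0, 0, 230], [0, 0, 0, 0, 0, 0, 230], [0, 0, 0, 0, 0, 0, 230]]}}

```text
time_s: 23.43
position: [606.9, 133.8, 295.7]
tcp_rot: [0.001, 0.71, 0.704, -0.001]
force: [-1.9, -6.3, -7.5]
opening: 12.0
gripper_force: 20.2
```

```bash
python3 -c "
from h import *
tcp();goal([604.5,137.1,290],np.deg2rad(90),0);spout()"
```

```text
t 23.43 tcp stand [-37.4  -2.5] z 295.7 F along n -6.63 lat -0.12 Fz -7.54 open 12.0
t 23.4333 tcp [606.9 133.8 295.7] x [ 0.009  1.    -0.002] z [ 0.    -0.002 -1.   ] j [ 0.22  0.34  0.18  1.41 -0.    1.8 ] F [-1.9 -6.3 -7.5] open 12.0
shift cm (tool) [ 0.33 -0.24  0.57] turn [ 0.     0.002 -0.009] shift in goal frame [ 0.33 -0.24  0.57]
scene pin 32 [606.  137.1] angle 0.011 nozzle [600.2 118.5]
side pin 61 [604.3 137.8] angle -0.015 nozzle [598.  119.3]
```

{"fn": "play_rows", "kwargs": {"increments": [[-0.15, 0, 0.15, 0, 0, 0, 230], [0, 0, 0, 0, 0, 0, 230], [0, 0, 0, 0, 0, 0, 190], [0, 0, 0, 0, 0, 0, 150], [0, 0, 0, 0, 0, 0, 110], [0, 0, 0, 0, 0, 0, 110], [0, 0, 0, 0, 0, 0, 110], [0, 0, 0, 0, 0, 0, 110]]}}

```text
time_s: 24.2
position: [607.0, 133.4, 293.4]
tcp_rot: [0.0, 0.71, 0.704, -0.0]
force: [-0.4, 0.0, 0.2]
opening: 49.0
gripper_force: 0.0
```

```bash
python3 -c "
from h import *
tcp();spout()"
```

```text
t 24.2 tcp stand [-37.7  -2.8] z 293.4 F along n -0.09 lat 0.4 Fz 0.18 open 49.0
scene pin 51 [604.6 135.7] angle -0.002 nozzle [599.1 118.9]
side pin 62 [605.9 137.5] angle 0.008 nozzle [599.9 118.6]
```

Released cleanly. I lift straight up and away, then check.

{"fn": "play_rows", "kwargs": {"increments": [[0, 0, -1, 0, 0, 0, 110], [0, 0, -1.5, 0, 0, 0, 110], [0, 0, -3, 0, 0, 0, 110], [0, 0, -3, 0, 0, 0, 110], [0, -4, 0, 0, 0, 0, 110], [0, -4, 0, 0, 0, 0, 110], [0, -4, 0, 0, 0, 0, 110], [0, -4, 0, 0, 0, 0, 110], [0, 0, 0, 0, 0, 0, 110], [0, 0, 0, 0, 0, 0, 110]]}}

```text
time_s: 25.13
position: [445.5, 134.6, 380.1]
tcp_rot: [0.001, 0.71, 0.704, 0.001]
force: [1.9, 0.4, -0.5]
opening: 48.4
gripper_force: 0.0
```

```bash
python3 -c "
from h import *
tcp();spout();bottle([599,122])
a=cv2.imread('pics/c_scene.png')[100:260,220:420]
b=cv2.imread('pics/c_side.png')[180:340,160:360]
cv2.imwrite('pics/fin.png',cv2.resize(np.hstack([a,b]),None,fx=2,fy=2,interpolation=cv2.INTER_CUBIC))
"
```

```text
t 25.13 tcp stand [-86.4 151.2] z 380.1 F along n 0.99 lat -1.7 Fz -0.54 open 48.4
scene pin 53 [604.2 135.1] angle -0.004 nozzle [598.9 119. ]
side pin 62 [605.7 138. ] angle 0.004 nozzle [599.5 118.8]
scene 90 [600.1 122.8] stand xy [-49.9   0.5] res 0.8 neck [604.7 114.8 237.8]
side 133 [599.9 124.1] stand xy [-48.7   1.1] res 1.0 neck [594.5 134.  236.1]
```

View pics/fin.png

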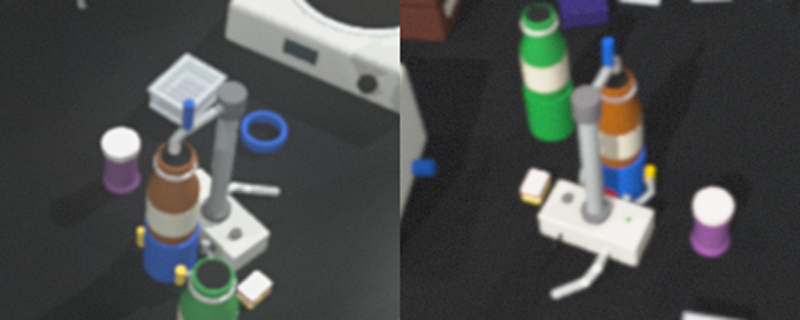

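The picture shows the bottle upright in the jaws at about (172,215) and the nozzle over its mouth at about (175,147). The robot is clear and the other things are where they were. I hand in.

```bash
python3 -c "
from h import *
print(env.hand_in())"
```

```text
the job is handed in; nothing more can be done
None
```

The job is handed in, with no verdict returned: the amber bottle stands upright in the jaws, pressed home on the pad at an estimated 10–12 N, with the nozzle about 4–5 mm from the mouth centre by camera, the pin released and nothing else seen moved.

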